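# Rearrange three capped vessels on their colour-coded stands

## Robot

A 7-joint arm with a two-finger parallel gripper is mounted at the origin on a cart in front of the work surface, level with it; the furniture and walls round the work are solid. World frame = base frame: x ahead of the robot, y to its left, z up, the work surface at z = 0. Lengths are in m, angles in degrees, forces in N, time in s.
With the tool pointing down it reaches from about 0.425 to 0.95 m from the base axis. Payload 16.7 kg.
Tool frame: the origin (TCP) lies between the finger pads, 19 mm behind the fingertips; this is the grasp point; z points along the fingers, y is the line along which they close (so a half turn about z gives the same grasp; the last joint's range is limited). The gripper opens to 94 mm and grips with 3 to 60 N. Pads are 16 mm wide; open, the fingers measure 119 mm over their backs; the gripper's body (75 mm by 177 mm) begins 78 mm behind the grasp point.
Start: joints at [-73.826, 24.414, 4.234, 92.017, -1.954, 63.644, -3.845], TCP at [0.282, 0.613, 0.224] pointing down, gripper open.
Joint ranges: [-163.25, 163.25], [-28.42, 122.38], [-70.27, 78.77], [12.13, 141.07], [-58.53, 238.53], [9.26, 117.41], [-156.51, 156.51]. Speed limits (degrees/s): [108.29, 108.29, 136.94, 136.94, 172.46, 172.46, 172.46].

## Interface

Orientations are given as [roll, pitch, yaw] about the fixed x, y, z axes, in that order (R = Rz(yaw) Ry(pitch) Rx(roll)).
In Python, from station import get_obs, get_image, sign_off gives the robot as it stands.
- The arm moves only by the tool arm_command, never from a script. Its argument "series" is a list of rows, each a list of 3 entries, a list of its own where there are three numbers: the opening in per cent of the stroke, from 0 (shut) to 100 (fully open), then the shift along the tool's x, y, z in m, then the turn, a rotation vector about the tool's x, y, z in degrees. In form: [[hand, [tx, ty, tz], [wx, wy, wz]], ...]. A call has exactly 10 rows; each row shifts and turns the commanded pose from where the row before left it, along the tool's axes as they then stand; what a row does not reach is not made up. A row lasts 1/10 s, in which the tool goes at most 50 mm and 8.59 degrees, less where a joint would pass 70% of its speed; a pose out of reach is approached as far as the arm can. A call is refused whole if a number of a shift passes 0.05 or a number of a turn 8.59, either way. A call with a gripper value outside its range is refused whole. The fingers move at their own pace and stop on an object; "force" is the grip in N (left out, the last holds). Time passes only in rows, so rows that do not move let the fingers close, or fill a call up. It gives the time, the measured TCP pose, the force, the opening and the grip force at its end, in the units of the state.
- get_obs(): the state, without advancing time (a new reading comes with each control period).
- get_image(name): name is "scene" or "side" or "wrist"; returns a dict with "img" (420x560x3 uint8, blue, green, red), "K" (3x3 intrinsics, pixels), "dist_coeffs" ([k1, k2, p1, p2, k3] as OpenCV has them; the pictures are not rectified), "pose" (4x4, takes a point from camera to world coordinates); the wrist camera has in their place "mount" (4x4, takes a point from camera to tool coordinates, whose origin is the TCP and whose axes are the flange's). Camera axes: x right, y down, z forward; pixel columns grow to the right and rows downward; lengths in m; the calibration is good to about 2 mm. A picture is of the moment at which its call begins: read the wrist's pose just before it. There is no depth.
- sign_off(): hands the job in; it is judged then, once.
The state is a dict: "time": time; "joints": joint angles; "joint_vel": joint speeds; "effort": joint torques, N m; "ee_pos": TCP position; "tcp_rot": TCP orientation; "force": force on the tool from outside, world axes, zero at the start; "moment": the same for the moment, N m; "opening": finger opening in m; "grasp_force": force on a finger pad.
Only numpy, scipy, OpenCV 4.12 (cv2) and the standard library are available. Lean on these libraries where they do the work, as an engineer would, in place of code of your own. Each camera call takes 0.05 s, during which the arm holds its last target. There are 200 camera calls.

## Task

The two capped flasks and the blue-capped bottle stand on the wrong coloured stands: move each to the stand of its own cap colour (red, yellow, blue), parking one of them on the empty cork stand on the way and leaving the cork stand empty at the end. Set each one down gently, upright and centred on a stand; never drop it, tip it over or put it on the bare worktop. Leave the dropper bottle, the timer and the small crucible where they are.

Things in the scene. Friction and masses are not known exactly. Their poses are not given: they have to be found in the camera images.
- flask_red: Clear conical glass flask with a red screw cap, 62 mm across the base, 111 mm tall, on a coloured stand (similar flasks on the bare worktop are scenery). Origin: centre of the underside, z up, round. Feels like a solid cone narrowing to 29 mm at the cap; take it from above by cap and neck, TCP about 94 mm above the underside. 0.09 to 0.22 kg.
- flask_yellow: Clear conical glass flask with a yellow screw cap, 84 mm across the base, 148 mm tall, on a coloured stand (similar flasks on the bare worktop are scenery). Origin: centre of the underside, z up, round. Feels like a solid cone narrowing to 39 mm at the cap; take it from above by cap and neck, TCP about 130 mm above the underside. 0.09 to 0.22 kg.
- bottle_blue: White round plastic reagent bottle with a blue label and a blue screw cap, 60 mm across, 144 mm tall, standing on one of the coloured stands. Origin: centre of the underside, z up, round. The cap is 35 mm in diameter and takes up the top 20 mm; take it by the cap from above, with the TCP about 138 mm above the underside. 0.23 to 0.45 kg.
- stand_red: Flat round red stand, 110 mm in diameter, 10 mm high, fixed to the worktop. Origin: centre of its underside (its top is 10 mm higher), z up. At the start a vessel with another cap colour stands on it.
- stand_yellow: Flat round yellow stand, 110 mm in diameter, 10 mm high, fixed to the worktop. Origin: centre of its underside (its top is 10 mm higher), z up. At the start a vessel with another cap colour stands on it.
- stand_blue: Flat round blue stand, 110 mm in diameter, 10 mm high, fixed to the worktop. Origin: centre of its underside (its top is 10 mm higher), z up. At the start a vessel with another cap colour stands on it.
- stand_cork: Flat round cork-brown stand, 110 mm in diameter, 10 mm high, fixed to the worktop. Origin: centre of its underside (its top is 10 mm higher), z up. The parking place: empty at the start and at the end.
- dropper: Bystander: amber dropper bottle with a black rubber bulb, 42 mm across, 110 mm tall, stands loose among the stands (the fixed glassware round about is up to 175 mm tall). Origin: centre of the underside. Not to be moved.
- timer: Bystander: small white lab timer, 48x64x59 mm, stands loose. Origin: centre of the underside. Not to be moved.
- crucible: Bystander: small white porcelain crucible, 41 mm across, 34 mm high, stands loose. Origin: centre of the underside. Not to be moved.

How it is judged:
By the outcome, as a careful person would: the job done as asked, in the order asked, and still so for the second after the job is handed in, with the robot touching nothing.
It also fails if it takes over 112 s, if anything falls off the work surface, if the arm or the gripper's body presses on something with over 40 N, if the wrist force passes 120 N, or if a joint passes its speed limit or range.

## Working session

There is one attempt and no reset: what is moved stays moved. The work goes in short steps, Python scripts to look and compute and a tool call to move; the robot and the scene stay as the last step left them, time stands still between calls to the robot, and variables do not carry over. Pictures are saved under pics/ and viewed, at most 14 in all, crops included, and the job is handed in when it is done.

Besides the shell and the picture viewer there is one more tool, called in YAML: its name, and indented under it one key for each argument. arm_command: Moves the arm, as the interface text tells. Its arguments: {"type":"object","properties":{"series":{"type":"array"},"force":{"type":"number"}},"required":["series"]}

```bash
mkdir -p pics; ls
cat > h.py <<'E'
import numpy as np, cv2
from station import get_obs, get_image
from scipy.spatial.transform import Rotation as R
def cam(n):
    o=get_obs(); d=get_image(n)
    if 'pose' in d: T=np.array(d['pose'])
    else:
        B=np.eye(4); B[:3,:3]=R.from_euler('xyz',o['tcp_rot'],degrees=True).as_matrix(); B[:3,3]=o['ee_pos']; T=B@np.array(d['mount'])
    return d['img'],np.array(d['K']),np.array(d['dist_coeffs']),T
def ray(c,p):
    _,K,D,T=c
    u=cv2.undistortPoints(np.array([[p]],float),K,D)[0,0]
    v=T[:3,:3]@np.array([u[0],u[1],1]); return T[:3,3],v/np.linalg.norm(v)
def onz(c,p,z):
    o,v=ray(c,p); return o+v*(z-o[2])/v[2]
def tri(rs):
    A=sum(np.eye(3)-np.outer(v,v) for o,v in rs); b=sum((np.eye(3)-np.outer(v,v))@o for o,v in rs); return np.linalg.solve(A,b)
def proj(c,P):
    _,K,D,T=c; Ti=np.linalg.inv(T)
    return cv2.projectPoints(np.array(P,float).reshape(-1,3),cv2.Rodrigues(Ti[:3,:3])[0],Ti[:3,3],K,D)[0].reshape(-1,2)
E
python3 - <<'E'
from h import *
import pickle
print(get_obs())
for n in ['scene','side','wrist']:
    c=cam(n); pickle.dump(c,open(n+'.pkl','wb')); print(n,c[1].tolist(),c[2],c[3].round(3).tolist())
    cv2.imwrite(f'pics/{n}0.png',cv2.resize(c[0],(800,600),interpolation=cv2.INTER_CUBIC))
E
```

```text
pics
{'time': 0.0, 'joints': array([-73.82555687,  24.4502032 ,   4.23071942,  92.05122517,
        -1.95476707,  63.64348864,  -3.84575772]), 'joint_vel': array([-0.01418867,  0.03034259, -0.04640396, -0.00862782, -0.02273051,
       -0.03288148, -0.00909484]), 'effort': array([ 3.69738327e-04, -9.35808206e+01,  3.66746128e+00, -4.54184031e+01,
       -4.85809101e-02,  2.00909819e-02,  7.21459764e-05]), 'ee_pos': array([0.28233439, 0.61266742, 0.22357667]), 'tcp_rot': array([-1.79927346e+02,  4.27179921e-03,  1.55256966e+02]), 'force': array([-0.59009515,  0.18756354,  0.65152477]), 'moment': array([-0.03138241,  0.0255235 , -0.05725569]), 'grasp_force': 0.0, 'opening': 0.09395676856594297}
scene [[415.98827455669976, 0.0, 287.1289721911337], [0.0, 415.98827455669976, 211.3522973578298], [0.0, 0.0, 1.0]] [0.03426578 0.         0.         0.         0.        ] [[0.704, -0.514, 0.489, 0.156], [-0.71, -0.526, 0.469, -0.485], [0.016, -0.678, -0.735, 0.661], [0.0, 0.0, 0.0, 1.0]]
side [[386.606788205152, 0.0, 287.054670382063], [0.0, 386.606788205152, 207.59010987779465], [0.0, 0.0, 1.0]] [-0.01174584  0.          0.          0.          0.        ] [[-0.869, -0.252, 0.425, 0.174], [-0.494, 0.442, -0.748, 0.555], [0.001, -0.861, -0.509, 0.508], [0.0, 0.0, 0.0, 1.0]]
wrist [[349.4006384499946, 0.0, 286.7451022442502], [0.0, 349.4006384499946, 212.73256906733198], [0.0, 0.0, 1.0]] [0.02625093 0.         0.         0.         0.        ] [[0.418, 0.884, 0.207, 0.223], [0.908, -0.407, -0.096, 0.64], [-0.001, 0.228, -0.974, 0.384], [0.0, 0.0, 0.0, 1.0]]
```

View pics/scene0.png

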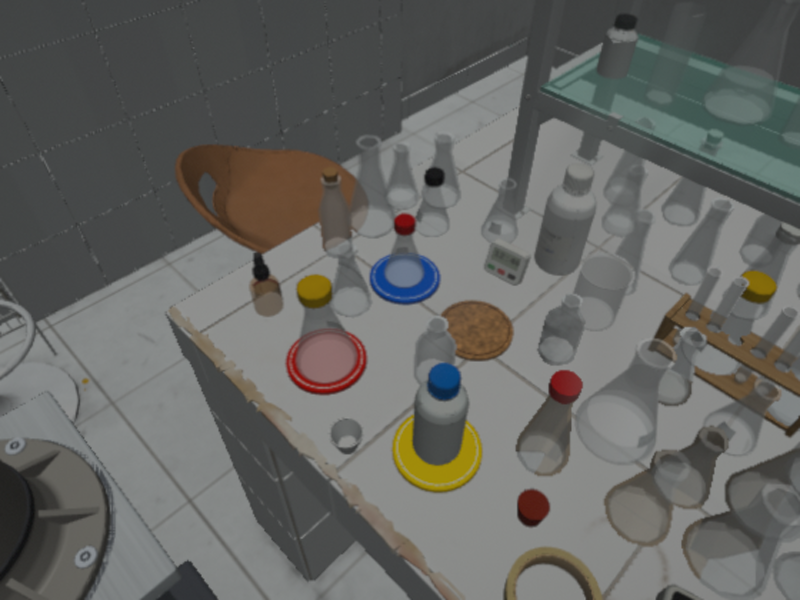

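View pics/side0.png

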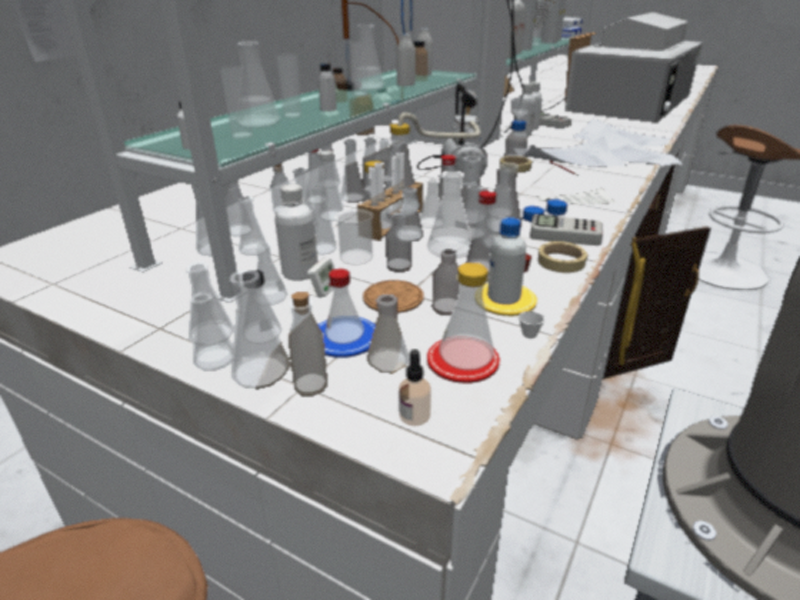

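Run:
```python
from h import *
import pickle
S=pickle.load(open('scene.pkl','rb'));D=pickle.load(open('side.pkl','rb'))
print('tcp',proj(S,[.282,.613,.224]),proj(D,[.282,.613,.224]))
pts=dict(red=((327,359),(463,357)),blue=((405,276),(345,336)),cork=((477,329),(394,295)),yellow=((437,450),(508,298)),
capY=((314,285),(473,271)),capR=((404,222),(340,276)),capB=((445,376),(510,227)),dropbulbtop=((258,257),(414,356)),cruc=((346,428),(531,318)),timer=((508,262),(321,277)),
clearA=((437,322),(447,253)),clearB=((341,252),(387,300)),brown=((330,177),(300,298)))
for k,(a,b) in pts.items():
    a=np.array(a)*.7;b=np.array(b)*.7
    r1,r2=ray(S,a),ray(D,b);P=tri([r1,r2]);print(k,P.round(4),'err',np.round([proj(S,P)[0]-a,proj(D,P)[0]-b],1).tolist(),'z.01',onz(S,a,.01)[:2].round(3),onz(D,b,.01)[:2].round(3))
```

```text
tcp [[-44.30116538  47.28223215]] [[-22.15684602 819.49285849]]
red [ 0.4339 -0.0636  0.009 ] err [[0.0, -0.0], [0.0, 0.0]] z.01 [ 0.433 -0.064] [ 0.434 -0.062]
blue [ 0.623  -0.0238  0.0075] err [[-0.3, 0.5], [-0.4, -0.4]] z.01 [ 0.623 -0.025] [ 0.619 -0.02 ]
cork [ 0.6212 -0.1725  0.0076] err [[-0.3, 0.4], [-0.3, -0.3]] z.01 [ 0.621 -0.173] [ 0.618 -0.168]
yellow [ 0.4397 -0.2631  0.0079] err [[-0.4, 0.5], [-0.3, -0.2]] z.01 [ 0.44  -0.264] [ 0.437 -0.259]
capY [ 0.4288 -0.0647  0.1567] err [[-0.5, 0.6], [-0.5, -0.4]] z.01 [0.51  0.058] [ 0.533 -0.322]
capR [ 0.622  -0.0221  0.1164] err [[-0.1, 0.1], [-0.1, -0.1]] z.01 [0.713 0.068] [ 0.743 -0.178]
capB [ 0.4479 -0.257   0.1455] err [[-0.8, 1.1], [-0.7, -0.5]] z.01 [ 0.527 -0.197] [ 0.547 -0.557]
dropbulbtop [0.4398 0.0776 0.1005] err [[-0.1, 0.1], [-0.1, -0.1]] z.01 [0.486 0.168] [ 0.498 -0.028]
cruc [ 0.3711 -0.1765  0.0362] err [[-0.5, 0.6], [-0.5, -0.3]] z.01 [ 0.382 -0.163] [ 0.381 -0.216]
timer [ 0.7459 -0.1277  0.0299] err [[0.3, -0.5], [0.3, 0.4]] z.01 [ 0.763 -0.117] [ 0.772 -0.157]
clearA [ 0.5223 -0.18    0.1112] err [[0.0, -0.0], [0.0, 0.0]] z.01 [ 0.589 -0.124] [ 0.611 -0.367]
clearB [ 0.5241 -0.0013  0.1118] err [[0.8, -1.4], [1.2, 1.1]] z.01 [0.588 0.086] [ 0.619 -0.147]
brown [0.5923 0.0994 0.1478] err [[0.4, -0.9], [0.7, 0.8]] z.01 [0.706 0.254] [ 0.756 -0.077]
```

View pics/wrist0.png

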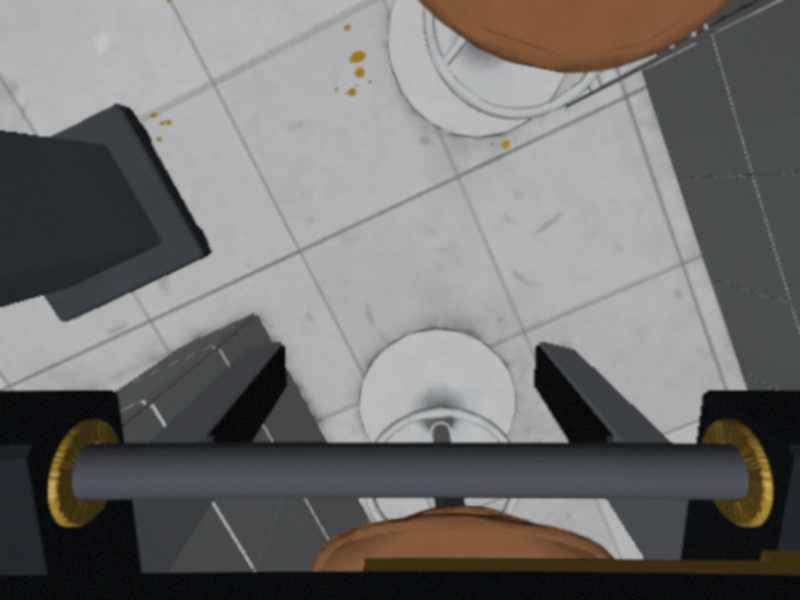

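Run:
```python
from h import *
import pickle
S=pickle.load(open('scene.pkl','rb'));D=pickle.load(open('side.pkl','rb'))
pts=dict(tallfl=((368,140),(247,275)),blackcap=((434,177),(257,277)),fl402=((402,148),(201,295)),fl444=((445,138),(196,268)),whiteb=((578,172),(291,190)),redscen=((565,385),(487,197)),clrbot=((571,302),(404,208)),shelfL=((540,92),(195,172)),post=((510,218),(228,290)),fl508=((508,184),(245,220)),redloose=((533,505),(525,262)),ring=((553,590),(563,256)),bigfl=((655,350),(453,176)))
for k,(a,b) in pts.items():
    a=np.array(a)*.7;b=np.array(b)*.7
    P=tri([ray(S,a),ray(D,b)]);print(k,P.round(3),'err',np.round([proj(S,P)[0]-a,proj(D,P)[0]-b],1).tolist(),'z0',onz(S,a,0)[:2].round(3),onz(D,b,0)[:2].round(3))
```

```text
tallfl [0.674 0.108 0.166] err [[-0.2, 0.6], [-0.4, -0.5]] z0 [0.85  0.308] [ 0.913 -0.107]
blackcap [0.74  0.03  0.108] err [[-0.1, 0.3], [-0.2, -0.2]] z0 [0.855 0.131] [ 0.891 -0.111]
fl402 [0.759 0.119 0.113] err [[0.3, -0.9], [0.7, 0.9]] z0 [0.879 0.241] [ 0.932 -0.009]
fl444 [0.815 0.076 0.124] err [[-0.0, 0.0], [-0.0, -0.0]] z0 [0.967 0.206] [ 1.022 -0.079]
whiteb [ 0.827 -0.162  0.171] err [[-0.2, 0.5], [-0.2, -0.3]] z0 [ 1.063 -0.049] [ 1.154 -0.523]
redscen [ 0.528 -0.354  0.15 ] err [[-0.0, 0.1], [-0.0, -0.0]] z0 [ 0.637 -0.315] [ 0.676 -0.734]
clrbot [ 0.659 -0.28   0.126] err [[0.9, -1.7], [0.8, 1.0]] z0 [ 0.771 -0.234] [ 0.825 -0.56 ]
shelfL [ 0.905 -0.031  0.221] err [[1.1, -3.5], [1.8, 2.8]] z0 [1.259 0.184] [ 1.501 -0.503]
post [ 0.88  -0.036  0.   ] err [[2.0, -4.7], [3.3, 3.7]] z0 [ 0.862 -0.044] [ 0.902 -0.046]
fl508 [ 0.824 -0.059  0.129] err [[4.0, -11.1], [6.9, 8.4]] z0 [0.937 0.02 ] [ 1.113 -0.308]
redloose [ 0.457 -0.389  0.022] err [[-1.6, 2.2], [-1.3, -0.9]] z0 [ 0.472 -0.385] [ 0.464 -0.427]
ring [ 0.401 -0.456  0.019] err [[-1.7, 2.4], [-1.3, -0.8]] z0 [ 0.413 -0.455] [ 0.405 -0.492]
bigfl [ 0.621 -0.399  0.163] err [[-0.8, 1.4], [-0.6, -0.7]] z0 [ 0.778 -0.37 ] [ 0.828 -0.844]
```

arm_command:
  series:
    - [100,[0,0,-0.03],[0,0,0]]
    - [100,[0,0,-0.04],[0,0,0]]
    - [100,[0,0,-0.04],[0,0,0]]
    - [100,[0,0,-0.04],[0,0,0]]
    - [100,[0,0,0],[0,0,0]]
    - [100,[0,0,0],[0,0,0]]
    - [100,[0,0,0],[0,0,0]]
    - [100,[0,0,0],[0,0,0]]
    - [100,[0,0,0],[0,0,0]]
    - [100,[0,0,0],[0,0,0]]
  force: 20

```text
time: 1.15
ee_pos: [0.2824, 0.6129, 0.3737]
tcp_rot: [-179.9, 0.0, 155.3]
force: [-0.1, -0.2, 0.0]
opening: 0.094
grasp_force: 0.0
```

arm_command:
  series:
    - [100,[0,0,0],[0,0,-8.24]]
    - [100,[0,0,0],[0,0,-8.24]]
    - [100,[0,0,0],[0,0,-8.24]]
    - [100,[-0.018,-0.04,0],[0,0,0]]
    - [100,[-0.018,-0.04,0],[0,0,0]]
    - [100,[-0.018,-0.04,0],[0,0,0]]
    - [100,[-0.018,-0.04,0],[0,0,0]]
    - [100,[-0.018,-0.04,0],[0,0,0]]
    - [100,[-0.018,-0.04,0],[0,0,0]]
    - [100,[-0.018,-0.04,0],[0,0,0]]

```text
time: 2.15
ee_pos: [0.4088, 0.3312, 0.3743]
tcp_rot: [180.0, 0.0, 180.0]
force: [0.9, -0.0, 0.9]
opening: 0.094
grasp_force: 0.0
```

arm_command:
  series:
    - [100,[-0.018,-0.04,0],[0,0,0]]
    - [100,[-0.018,-0.04,0],[0,0,0]]
    - [100,[-0.018,-0.04,0],[0,0,0]]
    - [100,[-0.018,-0.04,0],[0,0,0]]
    - [100,[0,-0.045,0],[0,0,0]]
    - [100,[0,-0.045,0],[0,0,0]]
    - [100,[0,-0.045,0],[0,0,0]]
    - [100,[0,-0.045,0],[0,0,0]]
    - [100,[0,-0.045,0],[0,0,0]]
    - [100,[0,-0.045,0],[0,0,0]]

```text
time: 3.15
ee_pos: [0.4798, -0.0989, 0.3745]
tcp_rot: [180.0, 0.0, 180.0]
force: [-0.1, 0.0, -0.7]
opening: 0.0944
grasp_force: 0.0
```

arm_command:
  series:
    - [100,[0.009,-0.04,0],[0,0,0]]
    - [100,[0.009,-0.04,0],[0,0,0]]
    - [100,[0.009,-0.04,0],[0,0,0]]
    - [100,[0.009,-0.04,0],[0,0,0]]
    - [100,[0,0,0],[0,0,0]]
    - [100,[0,0,0],[0,0,0]]
    - [100,[0,0,0],[0,0,0]]
    - [100,[0,0,0],[0,0,0]]
    - [100,[0,0,0],[0,0,0]]
    - [100,[0,0,0],[0,0,0]]

```text
time: 4.15
ee_pos: [0.4444, -0.2565, 0.3743]
tcp_rot: [180.0, 0.0, -180.0]
force: [0.2, 0.1, 0.6]
opening: 0.0941
grasp_force: 0.0
```

Run:
```python
from h import *
import pickle
c=cam('wrist'); pickle.dump(c,open('w1.pkl','wb')); print(get_obs()['joints'].round(0),c[3].round(3).tolist())
cv2.imwrite('pics/w1.png',cv2.resize(c[0],(800,600),interpolation=cv2.INTER_CUBIC))
```

```text
[-19.   2.  44. 103.  -1.  76. 115.] [[-0.001, 0.974, 0.228, 0.379], [1.0, 0.001, 0.001, -0.257], [0.0, 0.228, -0.974, 0.535], [0.0, 0.0, 0.0, 1.0]]
```

View pics/w1.png

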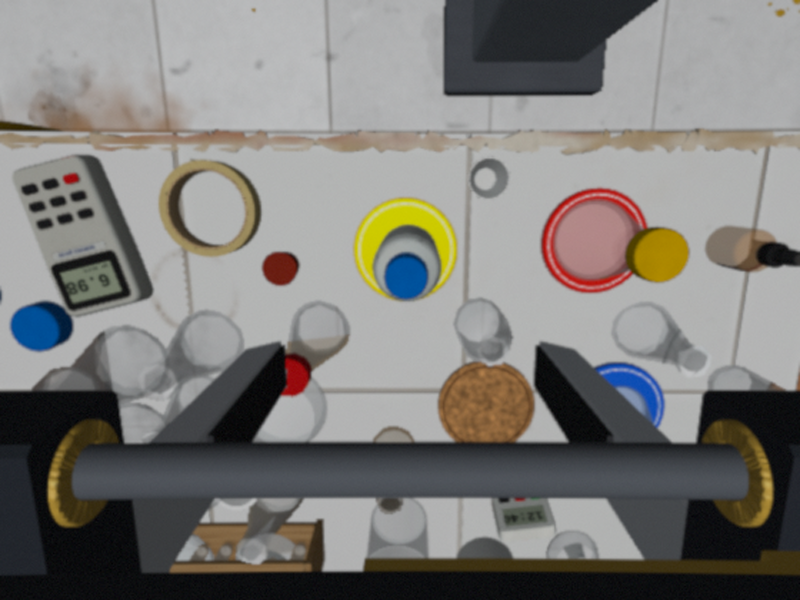

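Run:
```python
from h import *
import pickle
S=pickle.load(open('scene.pkl','rb'));D=pickle.load(open('side.pkl','rb'));W=pickle.load(open('w1.pkl','rb'))
pts=dict(red=((327,359),(463,357),(595,240)),cork=((477,329),(394,295),(487,405)),yellow=((437,450),(508,298),(406,248)),
capY=((314,285),(473,271),(657,254)),capB=((445,374),(510,224),(406,277)),cruc=((346,428),(531,318),(489,178)))
for k,p in pts.items():
    p=np.array(p)*.7; cs=[S,D,W]
    P=tri([ray(c,q) for c,q in zip(cs,p)]);print(k,P.round(4),'err',np.round([proj(c,P)[0]-q for c,q in zip(cs,p)],1).tolist(),'SW',tri([ray(S,p[0]),ray(W,p[2])]).round(4),'W@z',onz(W,p[2],.154 if 'cap' in k else .01).round(4))
# contour-based stand centre in wrist view
hsv=cv2.cvtColor(W[0],cv2.COLOR_BGR2HSV)
for n,lo,hi in [('yel',(24,150,120),(34,255,255)),('bluecap',(100,150,60),(120,255,255))]:
    m=cv2.inRange(hsv,lo,hi); cs,_=cv2.findContours(m,0,1); 
    for q in sorted(cs,key=cv2.contourArea)[-3:]:
        if len(q)>9: print(n,cv2.fitEllipse(cv2.convexHull(q)))
```

```text
red [ 0.4336 -0.0634  0.0092] err [[-0.2, -0.0], [0.1, 0.0], [-0.2, 0.3]] SW [ 0.4333 -0.0637  0.0098] W@z [ 0.433  -0.0635  0.01  ]
cork [ 0.6205 -0.1709  0.0082] err [[-1.1, 0.0], [-0.4, -0.1], [-1.2, 0.3]] SW [ 0.6236 -0.1693  0.0037] W@z [ 0.6191 -0.1693  0.01  ]
yellow [ 0.4403 -0.2621  0.0079] err [[-0.5, -0.1], [-0.7, -0.1], [-0.8, -0.8]] SW [ 0.4424 -0.2611  0.0035] W@z [ 0.4413 -0.2608  0.01  ]
capY [ 0.4289 -0.067   0.1558] err [[0.5, 1.7], [-0.2, -0.5], [2.6, 0.3]] SW [ 0.4263 -0.0731  0.1654] W@z [ 0.4288 -0.0689  0.154 ]
capB [ 0.4477 -0.2585  0.1502] err [[0.0, 1.3], [-0.2, -0.5], [1.3, 0.4]] SW [ 0.446  -0.2597  0.1565] W@z [ 0.4466 -0.2599  0.154 ]
cruc [ 0.371  -0.1783  0.0358] err [[0.1, 1.4], [-0.2, -0.5], [1.5, 0.3]] SW [ 0.3701 -0.1811  0.0446] W@z [ 0.3701 -0.1763  0.01  ]
yel ((283.4080505371094, 174.07562255859375), (71.21315002441406, 71.38427734375), 130.6387176513672)
yel ((461.85491943359375, 178.11134338378906), (34.26786422729492, 38.19527816772461), 51.248260498046875)
yel ((283.3820495605469, 174.3789825439453), (61.688838958740234, 62.24617385864258), 78.24832153320312)
bluecap ((442.1990051269531, 275.7760314941406), (25.673728942871094, 46.29326248168945), 133.78440856933594)
bluecap ((283.9246826171875, 193.0311279296875), (29.238433837890625, 30.81293487548828), 3.575288772583008)
bluecap ((26.288570404052734, 228.47836303710938), (32.3941535949707, 36.72410583496094), 103.13140106201172)
```

arm_command:
  series:
    - [100,[-0.003,-0.0025,0.03],[0,0,0]]
    - [100,[0,0,0.035],[0,0,0]]
    - [100,[0,0,0.035],[0,0,0]]
    - [100,[0,0,0.035],[0,0,0]]
    - [100,[0,0,0.035],[0,0,0]]
    - [100,[0,0,0.03],[0,0,0]]
    - [100,[0,0,0.016],[0,0,0]]
    - [100,[0,0,0.01],[0,0,0]]
    - [100,[0,0,0],[0,0,0]]
    - [100,[0,0,0],[0,0,0]]

```text
time: 5.2
ee_pos: [0.4475, -0.2598, 0.149]
tcp_rot: [-180.0, 0.0, 180.0]
force: [-0.1, -0.5, 0.2]
opening: 0.0942
grasp_force: 0.0
```

arm_command:
  series:
    - [20,[0,0,0],[0,0,0]]
    - [20,[0,0,0],[0,0,0]]
    - [20,[0,0,0],[0,0,0]]
    - [20,[0,0,0],[0,0,0]]
    - [20,[0,0,0],[0,0,0]]
    - [20,[0,0,0],[0,0,0]]
    - [20,[0,0,0],[0,0,0]]
    - [20,[0,0,0],[0,0,0]]
    - [20,[0,0,0],[0,0,0]]
    - [20,[0,0,0],[0,0,0]]
  force: 35

```text
time: 6.2
ee_pos: [0.4471, -0.2596, 0.1483]
tcp_rot: [-180.0, -0.0, 180.0]
force: [-0.5, -1.0, -0.6]
opening: 0.0343
grasp_force: 35.0
```

arm_command:
  series:
    - [20,[0,0,-0.01],[0,0,0]]
    - [20,[0,0,-0.03],[0,0,0]]
    - [20,[0,0,-0.04],[0,0,0]]
    - [20,[0,0,-0.04],[0,0,0]]
    - [20,[0,0,-0.04],[0,0,0]]
    - [20,[0,0,-0.03],[0,0,0]]
    - [20,[0,0,-0.01],[0,0,0]]
    - [20,[0,0,0],[0,0,0]]
    - [20,[0,0,0],[0,0,0]]
    - [20,[0,0,0],[0,0,0]]

```text
time: 7.2
ee_pos: [0.4465, -0.2592, 0.3468]
tcp_rot: [180.0, -0.1, 180.0]
force: [0.1, 0.3, -4.1]
opening: 0.0341
grasp_force: 35.0
```

arm_command:
  series:
    - [20,[-0.012,0.006,0],[0,0,0]]
    - [20,[-0.024,0.012,0],[0,0,0]]
    - [20,[-0.034,0.017,0],[0,0,0]]
    - [20,[-0.034,0.018,0],[0,0,0]]
    - [20,[-0.034,0.017,0],[0,0,0]]
    - [20,[-0.024,0.012,0],[0,0,0]]
    - [20,[-0.012,0.006,0],[0,0,0]]
    - [20,[0,0,0],[0,0,0]]
    - [20,[0,0,0],[0,0,0]]
    - [20,[0,0,0],[0,0,0]]

```text
time: 8.2
ee_pos: [0.6203, -0.1726, 0.3483]
tcp_rot: [180.0, -0.0, 179.9]
force: [-0.1, -0.1, -4.1]
opening: 0.0342
grasp_force: 35.0
```

Run:
```python
from h import *
import pickle
print(get_obs()['joints'].round(0),get_obs()['ee_pos'])
c=cam('wrist'); pickle.dump(c,open('w2.pkl','wb'))
cv2.imwrite('pics/w2.png',cv2.resize(c[0],(800,600),interpolation=cv2.INTER_CUBIC))
```

```text
[-21.  20.  42.  89. -14.  76. 112.] [ 0.62030538 -0.17257261  0.34829378]
```

View pics/w2.png

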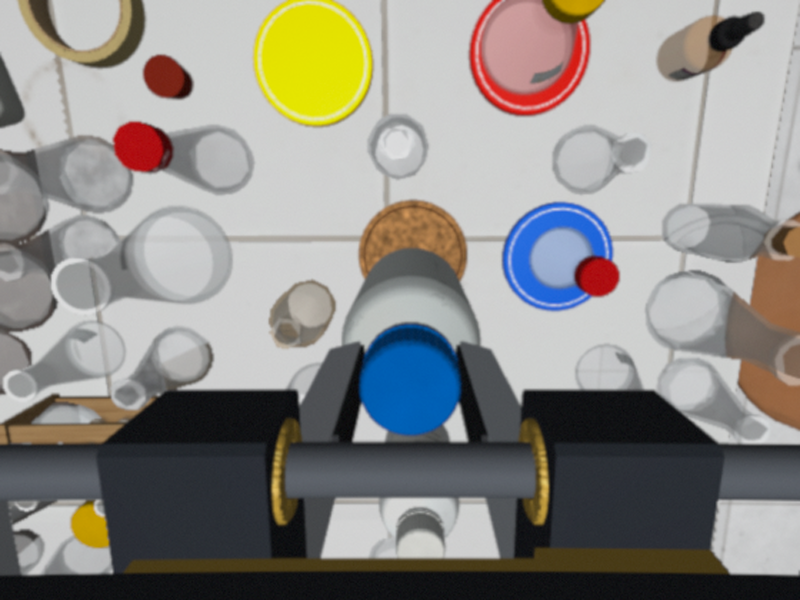

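Run:
```python
from h import *
import pickle
S=pickle.load(open('scene.pkl','rb'));D=pickle.load(open('side.pkl','rb'));W=pickle.load(open('w2.pkl','rb'))
hsv=cv2.cvtColor(W[0],cv2.COLOR_BGR2HSV)
for n,lo,hi,z in [('yel',(24,150,120),(34,255,255),.01),('blue',(100,150,60),(120,255,255),.01),('redcap',(170,150,60),(180,255,255),.121)]:
    m=cv2.inRange(hsv,lo,hi); cs,_=cv2.findContours(m,0,1)
    for q in sorted(cs,key=cv2.contourArea)[-3:]:
        if len(q)>9: e=cv2.fitEllipse(cv2.convexHull(q)); print(n,np.round(e[0],1),np.round(e[1],1),onz(W,e[0],z).round(4))
for n,p,z in [('cork',(413,249),.01),('blue',(558,256),.01),('yellow',(313,61),.01),('capheld',(411,378),.354),('capheld bottom',(411,300),.21)]: print(n,onz(W,np.array(p)*.7,z).round(4))
# predicted outlines of cork disc
a=np.linspace(0,2*np.pi,9)[:-1]
print((proj(W,[[.6205+.055*np.cos(t),-.1715+.055*np.sin(t),.01] for t in a])/.7).round(0).tolist())
p=[(404,222),(340,276),(597,277)]
print('redcap',tri([ray(c,np.array(q)*.7) for c,q in zip([S,D,W],p)]).round(4), 'blue',tri([ray(c,np.array(q)*.7) for c,q in zip([S,D,W],[(405,276),(345,336),(558,256)])]).round(4))
```

```text
yel [ 63.1 368.3] [22.2 32.3] [ 0.9277 -0.5332  0.01  ]
yel [218.8  42.2] [81.8 91.6] [ 0.4424 -0.2616  0.01  ]
yel [218.4  42. ] [71.2 79.1] [ 0.4422 -0.2621  0.01  ]
blue [389.8 178.9] [72.4 77.4] [ 0.6221 -0.0257  0.01  ]
blue [390.4 179.5] [62.6 67.3] [ 0.6228 -0.0248  0.01  ]
blue [286.8 265.6] [72.3 77.5] [ 0.7539 -0.1732  0.01  ]
redcap [417.2 192.7] [26.3 29.3] [ 0.6227 -0.027   0.121 ]
redcap [ 98.6 102.3] [32.4 38.9] [ 0.5259 -0.3707  0.121 ]
cork [ 0.615  -0.1697  0.01  ]
blue [ 0.6224 -0.0245  0.01  ]
yellow [ 0.443  -0.2612  0.01  ]
capheld [ 0.616  -0.1728  0.354 ]
capheld bottom [ 0.6221 -0.1723  0.21  ]
[[411.0, 308.0], [449.0, 292.0], [466.0, 254.0], [451.0, 215.0], [411.0, 198.0], [372.0, 215.0], [356.0, 255.0], [373.0, 292.0]]
redcap [ 0.6235 -0.023   0.1157] blue [ 0.6229 -0.0238  0.0076]
```

arm_command:
  series:
    - [20,[-0.001,0.002,0.03],[0,0,0]]
    - [20,[0,0,0.04],[0,0,0]]
    - [20,[0,0,0.04],[0,0,0]]
    - [20,[0,0,0.04],[0,0,0]]
    - [20,[0,0,0.025],[0,0,0]]
    - [20,[0,0,0.01],[0,0,0]]
    - [20,[0,0,0.006],[0,0,0]]
    - [20,[0,0,0.005],[0,0,0]]
    - [20,[0,0,0],[0,0,0]]
    - [20,[0,0,0],[0,0,0]]

```text
time: 9.25
ee_pos: [0.6226, -0.1698, 0.1533]
tcp_rot: [-180.0, 0.1, 180.0]
force: [-0.3, -0.6, -4.0]
opening: 0.0343
grasp_force: 35.0
```

arm_command:
  series:
    - [20,[0,0,0.001],[0,0,0]]
    - [20,[0,0,0.001],[0,0,0]]
    - [20,[0,0,0.001],[0,0,0]]
    - [20,[0,0,0],[0,0,0]]
    - [20,[0,0,0],[0,0,0]]
    - [20,[0,0,0],[0,0,0]]
    - [20,[0,0,0],[0,0,0]]
    - [20,[0,0,0],[0,0,0]]
    - [20,[0,0,0],[0,0,0]]
    - [20,[0,0,0],[0,0,0]]

```text
time: 10.25
ee_pos: [0.6222, -0.1696, 0.1493]
tcp_rot: [-180.0, -0.0, 180.0]
force: [-0.1, -0.4, -4.2]
opening: 0.034
grasp_force: 35.0
```

arm_command:
  series:
    - [20,[0,0,0.0005],[0,0,0]]
    - [20,[0,0,0],[0,0,0]]
    - [20,[0,0,0.0005],[0,0,0]]
    - [20,[0,0,0],[0,0,0]]
    - [20,[0,0,0.0003],[0,0,0]]
    - [20,[0,0,0],[0,0,0]]
    - [20,[0,0,0],[0,0,0]]
    - [20,[0,0,0],[0,0,0]]
    - [20,[0,0,0],[0,0,0]]
    - [20,[0,0,0],[0,0,0]]

```text
time: 11.25
ee_pos: [0.6224, -0.1698, 0.1483]
tcp_rot: [-180.0, 0.0, 180.0]
force: [-1.2, -0.3, 6.1]
opening: 0.0343
grasp_force: 35.0
```

arm_command:
  series:
    - [45,[0,0,0],[0,0,0]]
    - [60,[0,0,0],[0,0,0]]
    - [80,[0,0,0],[0,0,0]]
    - [100,[0,0,0],[0,0,0]]
    - [100,[0,0,0],[0,0,0]]
    - [100,[0,0,-0.01],[0,0,0]]
    - [100,[0,0,-0.03],[0,0,0]]
    - [100,[0,0,-0.05],[0,0,0]]
    - [100,[0,0,-0.05],[0,0,0]]
    - [100,[0,0,-0.045],[0,0,0]]

```text
time: 12.25
ee_pos: [0.6219, -0.17, 0.3363]
tcp_rot: [-180.0, 0.1, 179.9]
force: [0.1, -0.8, 0.4]
opening: 0.0943
grasp_force: 0.0
```

arm_command:
  series:
    - [100,[0.034,0.02,0],[0,0,0]]
    - [100,[0.038,0.02,0],[0,0,0]]
    - [100,[0.038,0.02,0],[0,0,0]]
    - [100,[0.038,0.02,0],[0,0,0]]
    - [100,[0.038,0.02,0],[0,0,0]]
    - [100,[0.003,0.002,0],[0,0,0]]
    - [100,[0,0,0],[0,0,0]]
    - [100,[0,0,0],[0,0,0]]
    - [100,[0,0,0],[0,0,0]]
    - [100,[0,0,0],[0,0,0]]

```text
time: 13.25
ee_pos: [0.4337, -0.0681, 0.3327]
tcp_rot: [-179.9, -0.1, 179.9]
force: [0.3, -0.6, -0.9]
opening: 0.0939
grasp_force: 0.0
```

Run:
```python
from h import *
import pickle
print(get_obs()['joints'].round(0),get_obs()['ee_pos'])
c=cam('wrist'); pickle.dump(c,open('w3.pkl','wb'))
cv2.imwrite('pics/w3.png',cv2.resize(c[0],(800,600),interpolation=cv2.INTER_CUBIC))
hsv=cv2.cvtColor(c[0],cv2.COLOR_BGR2HSV)
for n,lo,hi,z in [('yel',(18,150,100),(34,255,255),.158),('yel',(18,150,100),(34,255,255),.01),('red',(170,150,60),(180,255,255),.01),('blue',(100,150,60),(120,255,255),.154)]:
    m=cv2.inRange(hsv,lo,hi); cs,_=cv2.findContours(m,0,1)
    for q in sorted(cs,key=cv2.contourArea)[-3:]:
        if len(q)>9: e=cv2.fitEllipse(cv2.convexHull(q)); print(n,np.round(np.array(e[0])/.7,1),np.round(e[1],1),onz(c,e[0],z).round(4))
```

```text
[-39.  -7.  37. 114.   5.  72.  86.] [ 0.43371825 -0.06806551  0.33274274]
yel [748.7 481.5] [31.7 63.1] [0.5816 0.1817 0.158 ]
yel [411.9 278. ] [41.2 41.5] [ 0.4283 -0.0673  0.158 ]
yel [212.2 264.8] [74.3 81.4] [ 0.4192 -0.202   0.158 ]
yel [748.7 481.5] [31.7 63.1] [0.6758 0.2921 0.01  ]
yel [411.9 278. ] [41.2 41.5] [ 0.4549 -0.0668  0.01  ]
yel [212.2 264.8] [74.3 81.4] [ 0.4417 -0.2609  0.01  ]
red [463.3 503.4] [12.8 23.8] [ 0.7044 -0.0108  0.01  ]
blue [440.7 422.9] [46.7 60.5] [ 0.5375 -0.0461  0.154 ]
blue [282.8 515.7] [30.5 37.5] [ 0.6145 -0.1666  0.154 ]
blue [451.7 434.1] [55.3 61.6] [ 0.5465 -0.0378  0.154 ]
```

View pics/w3.png

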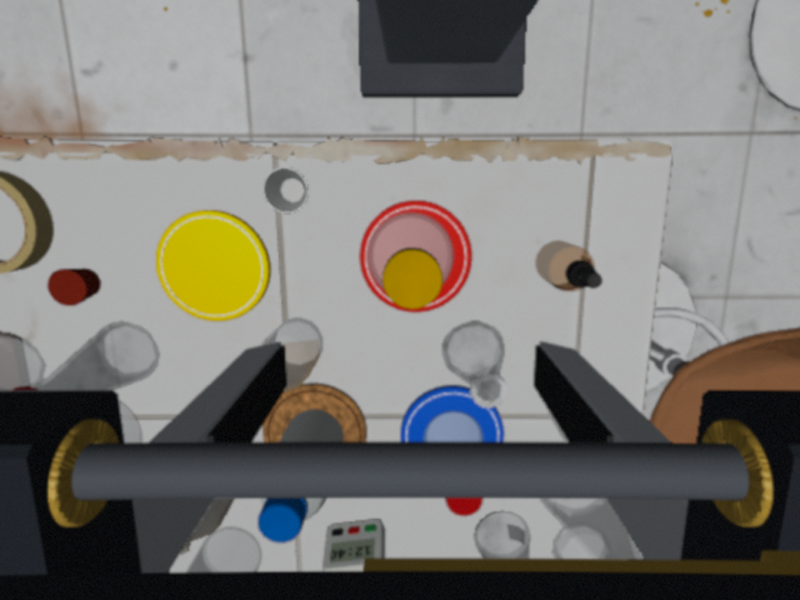

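arm_command:
  series:
    - [100,[0.0055,0.001,0.03],[0,0,0]]
    - [100,[0,0,0.035],[0,0,0]]
    - [100,[0,0,0.035],[0,0,0]]
    - [100,[0,0,0.035],[0,0,0]]
    - [100,[0,0,0.03],[0,0,0]]
    - [100,[0,0,0.02],[0,0,0]]
    - [100,[0,0,0.01],[0,0,0]]
    - [100,[0,0,0],[0,0,0]]
    - [100,[0,0,0],[0,0,0]]
    - [100,[0,0,0],[0,0,0]]

```text
time: 14.3
ee_pos: [0.4284, -0.0666, 0.1389]
tcp_rot: [180.0, 0.1, 180.0]
force: [0.4, -0.0, -0.5]
opening: 0.0938
grasp_force: 0.0
```

arm_command:
  series:
    - [20,[0,0,0],[0,0,0]]
    - [20,[0,0,0],[0,0,0]]
    - [20,[0,0,0],[0,0,0]]
    - [20,[0,0,0],[0,0,0]]
    - [20,[0,0,0],[0,0,0]]
    - [20,[0,0,0],[0,0,0]]
    - [20,[0,0,0],[0,0,0]]
    - [20,[0,0,0],[0,0,0]]
    - [20,[0,0,0],[0,0,0]]
    - [20,[0,0,0],[0,0,0]]
  force: 30

```text
time: 15.3
ee_pos: [0.4276, -0.0665, 0.1379]
tcp_rot: [-180.0, -0.0, 180.0]
force: [0.5, -0.1, -1.5]
opening: 0.0467
grasp_force: 29.4
```

arm_command:
  series:
    - [20,[0,0,-0.005],[0,0,0]]
    - [20,[0,0,-0.01],[0,0,0]]
    - [20,[0,0,-0.02],[0,0,0]]
    - [20,[0,0,-0.03],[0,0,0]]
    - [20,[0,0,-0.035],[0,0,0]]
    - [20,[0,0,-0.03],[0,0,0]]
    - [20,[0,0,-0.02],[0,0,0]]
    - [20,[0,0,0],[0,0,0]]
    - [20,[0,0,0],[0,0,0]]
    - [20,[0,0,0],[0,0,0]]

```text
time: 16.3
ee_pos: [0.4272, -0.0667, 0.2872]
tcp_rot: [-180.0, -0.1, 180.0]
force: [-0.7, 0.4, -0.7]
opening: 0.0473
grasp_force: 29.4
```

arm_command:
  series:
    - [20,[-0.001,-0.01,0],[0,0,0]]
    - [20,[-0.002,-0.02,0],[0,0,0]]
    - [20,[-0.002,-0.03,0],[0,0,0]]
    - [20,[-0.002,-0.03,0],[0,0,0]]
    - [20,[-0.002,-0.03,0],[0,0,0]]
    - [20,[-0.002,-0.03,0],[0,0,0]]
    - [20,[-0.002,-0.025,0],[0,0,0]]
    - [20,[-0.001,-0.02,0],[0,0,0]]
    - [20,[0,0,0],[0,0,0]]
    - [20,[0,0,0],[0,0,0]]

```text
time: 17.3
ee_pos: [0.441, -0.2621, 0.2874]
tcp_rot: [-180.0, -0.1, 179.9]
force: [0.8, 0.1, -1.8]
opening: 0.0471
grasp_force: 29.4
```

Run:
```python
from h import *
import pickle
print(get_obs()['joints'].round(0),get_obs()['ee_pos'])
for n in ['wrist','side']:
    c=cam(n); pickle.dump(c,open(n[0]+'4.pkl','wb'))
    im=c[0] if n=='wrist' else c[0][80:320,200:520]
    cv2.imwrite(f'pics/{n}4.png',cv2.resize(im,(800,600),interpolation=cv2.INTER_CUBIC))
```

```text
[-27.   8.  56. 110.  -7.  66. 122.] [ 0.44099289 -0.26210803  0.28738478]
```

View pics/side4.png

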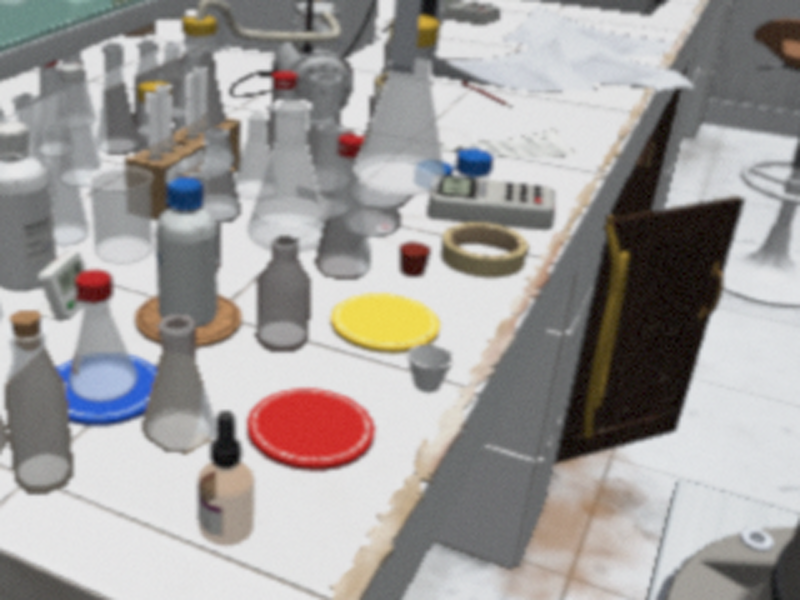

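arm_command:
  series:
    - [20,[-0.001,0,0.02],[0,0,0]]
    - [20,[0,0,0.03],[0,0,0]]
    - [20,[0,0,0.035],[0,0,0]]
    - [20,[0,0,0.03],[0,0,0]]
    - [20,[0,0,0.015],[0,0,0]]
    - [20,[0,0,0.01],[0,0,0]]
    - [20,[0,0,0.004],[0,0,0]]
    - [20,[0,0,0.002],[0,0,0]]
    - [20,[0,0,0],[0,0,0]]
    - [20,[0,0,0],[0,0,0]]

```text
time: 18.4
ee_pos: [0.4431, -0.2616, 0.1427]
tcp_rot: [-180.0, 0.1, 180.0]
force: [-0.5, -0.1, -2.3]
opening: 0.0474
grasp_force: 29.4
```

arm_command:
  series:
    - [20,[0,0,0.001],[0,0,0]]
    - [20,[0,0,0],[0,0,0]]
    - [20,[0,0,0.001],[0,0,0]]
    - [20,[0,0,0],[0,0,0]]
    - [20,[0,0,0.0005],[0,0,0]]
    - [20,[0,0,0],[0,0,0]]
    - [20,[0,0,0.0005],[0,0,0]]
    - [20,[0,0,0],[0,0,0]]
    - [20,[0,0,0],[0,0,0]]
    - [20,[0,0,0],[0,0,0]]

```text
time: 19.4
ee_pos: [0.4426, -0.2616, 0.139]
tcp_rot: [-180.0, -0.0, 180.0]
force: [0.3, -0.4, -1.9]
opening: 0.047
grasp_force: 29.4
```

arm_command:
  series:
    - [20,[0,0,0.0005],[0,0,0]]
    - [20,[0,0,0],[0,0,0]]
    - [20,[0,0,0.0005],[0,0,0]]
    - [20,[0,0,0],[0,0,0]]
    - [20,[0,0,0.0003],[0,0,0]]
    - [20,[0,0,0],[0,0,0]]
    - [20,[0,0,0],[0,0,0]]
    - [20,[0,0,0],[0,0,0]]
    - [20,[0,0,0],[0,0,0]]
    - [20,[0,0,0],[0,0,0]]

```text
time: 20.4
ee_pos: [0.4427, -0.2617, 0.1379]
tcp_rot: [-180.0, 0.0, 180.0]
force: [-1.8, 1.0, 5.0]
opening: 0.0472
grasp_force: 30.0
```

arm_command:
  series:
    - [60,[0,0,0],[0,0,0]]
    - [70,[0,0,0],[0,0,0]]
    - [85,[0,0,0],[0,0,0]]
    - [100,[0,0,0],[0,0,0]]
    - [100,[0,0,0],[0,0,0]]
    - [100,[0,0,-0.01],[0,0,0]]
    - [100,[0,0,-0.03],[0,0,0]]
    - [100,[0,0,-0.05],[0,0,0]]
    - [100,[0,0,-0.05],[0,0,0]]
    - [100,[0,0,-0.05],[0,0,0]]

```text
time: 21.4
ee_pos: [0.4419, -0.2621, 0.3301]
tcp_rot: [-180.0, -0.0, 179.9]
force: [1.2, 0.4, 0.6]
opening: 0.0935
grasp_force: 0.0
```

arm_command:
  series:
    - [100,[-0.02,0.026,0],[0,0,0]]
    - [100,[-0.025,0.033,0],[0,0,0]]
    - [100,[-0.025,0.033,0],[0,0,0]]
    - [100,[-0.025,0.033,0],[0,0,0]]
    - [100,[-0.025,0.033,0],[0,0,0]]
    - [100,[-0.025,0.033,0],[0,0,0]]
    - [100,[-0.02,0.026,0],[0,0,0]]
    - [100,[-0.015,0.021,0],[0,0,0]]
    - [100,[0,0,0],[0,0,0]]
    - [100,[0,0,0],[0,0,0]]

```text
time: 22.4
ee_pos: [0.6226, -0.0238, 0.328]
tcp_rot: [-179.9, -0.0, 180.0]
force: [-0.2, -0.0, 0.4]
opening: 0.0942
grasp_force: 0.0
```

Run:
```python
from h import *
import pickle
print(get_obs()['joints'].round(0),get_obs()['ee_pos'])
c=cam('wrist'); pickle.dump(c,open('w5.pkl','wb'))
cv2.imwrite('pics/w5.png',cv2.resize(c[0],(800,600),interpolation=cv2.INTER_CUBIC))
hsv=cv2.cvtColor(c[0],cv2.COLOR_BGR2HSV)
for n,lo,hi,z in [('yel',(18,150,100),(34,255,255),.158),('yel',(18,150,100),(34,255,255),.01),('red',(170,150,60),(180,255,255),.01),('red',(170,150,60),(180,255,255),.121),('blue',(100,150,60),(120,255,255),.01),('blue',(100,150,60),(120,255,255),.154)]:
    m=cv2.inRange(hsv,lo,hi); cs,_=cv2.findContours(m,0,1)
    for q in sorted(cs,key=cv2.contourArea)[-3:]:
        if len(q)>9: e=cv2.fitEllipse(cv2.convexHull(q)); print(n,z,np.round(np.array(e[0])/.7,1),np.round(e[1],1),onz(c,e[0],z).round(4))
```

```text
[-41.  20.  49.  94. -16.  74. 101.] [ 0.62263128 -0.02375892  0.32800757]
yel 0.158 [747.8 481.4] [33.2 64.3] [0.7672 0.2222 0.158 ]
yel 0.158 [138.8  52.1] [84.3 97.1] [ 0.4791 -0.1872  0.158 ]
yel 0.158 [141.8  54.1] [69.  78.5] [ 0.4801 -0.1856  0.158 ]
yel 0.01 [747.8 481.4] [33.2 64.3] [0.8614 0.3326 0.01  ]
yel 0.01 [138.8  52.1] [84.3 97.1] [ 0.4442 -0.2601  0.01  ]
yel 0.01 [141.8  54.1] [69.  78.5] [ 0.4457 -0.2578  0.01  ]
red 0.01 [410.5 278.2] [27.4 27.9] [ 0.6433 -0.0237  0.01  ]
red 0.121 [410.5 278.2] [27.4 27.9] [ 0.6233 -0.0239  0.121 ]
blue 0.01 [201.  281.9] [34.6 41.2] [ 0.6472 -0.227   0.01  ]
blue 0.01 [409.  256.7] [77.4 77.7] [ 0.6223 -0.0252  0.01  ]
blue 0.154 [201.  281.9] [34.6 41.2] [ 0.62  -0.166  0.154]
blue 0.154 [409.  256.7] [77.4 77.7] [ 0.6026 -0.0249  0.154 ]
```

View pics/w5.png

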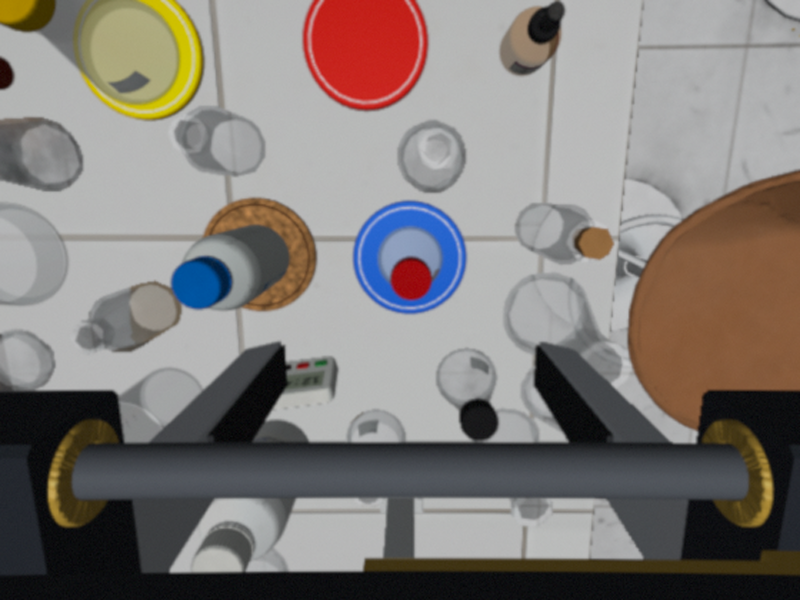

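arm_command:
  series:
    - [100,[-0.0005,0,0.03],[0,0,0]]
    - [100,[0,0,0.04],[0,0,0]]
    - [100,[0,0,0.04],[0,0,0]]
    - [100,[0,0,0.04],[0,0,0]]
    - [100,[0,0,0.035],[0,0,0]]
    - [100,[0,0,0.02],[0,0,0]]
    - [100,[0,0,0.01],[0,0,0]]
    - [100,[0,0,0.008],[0,0,0]]
    - [100,[0,0,0],[0,0,0]]
    - [100,[0,0,0],[0,0,0]]

```text
time: 23.45
ee_pos: [0.6237, -0.0239, 0.1057]
tcp_rot: [180.0, 0.1, 180.0]
force: [-0.1, 0.3, -0.4]
opening: 0.0936
grasp_force: 0.0
```

arm_command:
  series:
    - [10,[0,0,0],[0,0,0]]
    - [10,[0,0,0],[0,0,0]]
    - [10,[0,0,0],[0,0,0]]
    - [10,[0,0,0],[0,0,0]]
    - [10,[0,0,0],[0,0,0]]
    - [10,[0,0,0],[0,0,0]]
    - [10,[0,0,0],[0,0,0]]
    - [10,[0,0,0],[0,0,0]]
    - [10,[0,0,0],[0,0,0]]
    - [10,[0,0,0],[0,0,0]]
  force: 30

```text
time: 24.45
ee_pos: [0.6232, -0.0236, 0.1046]
tcp_rot: [-180.0, -0.0, 180.0]
force: [-0.3, 0.4, -1.4]
opening: 0.0357
grasp_force: 29.5
```

arm_command:
  series:
    - [10,[0,0,-0.005],[0,0,0]]
    - [10,[0,0,-0.01],[0,0,0]]
    - [10,[0,0,-0.02],[0,0,0]]
    - [10,[0,0,-0.035],[0,0,0]]
    - [10,[0,0,-0.04],[0,0,0]]
    - [10,[0,0,-0.035],[0,0,0]]
    - [10,[0,0,-0.025],[0,0,0]]
    - [10,[0,0,0],[0,0,0]]
    - [10,[0,0,0],[0,0,0]]
    - [10,[0,0,0],[0,0,0]]

```text
time: 25.45
ee_pos: [0.6227, -0.0235, 0.2739]
tcp_rot: [-180.0, -0.1, 180.0]
force: [-0.1, 0.6, -0.7]
opening: 0.0356
grasp_force: 29.5
```

arm_command:
  series:
    - [10,[0.01,-0.002,0],[0,0,0]]
    - [10,[0.02,-0.004,0],[0,0,0]]
    - [10,[0.03,-0.006,0],[0,0,0]]
    - [10,[0.035,-0.008,0],[0,0,0]]
    - [10,[0.035,-0.008,0],[0,0,0]]
    - [10,[0.03,-0.006,0],[0,0,0]]
    - [10,[0.02,-0.004,0],[0,0,0]]
    - [10,[0.01,-0.002,0],[0,0,0]]
    - [10,[0,0,0],[0,0,0]]
    - [10,[0,0,0],[0,0,0]]

```text
time: 26.45
ee_pos: [0.4332, -0.0634, 0.2745]
tcp_rot: [180.0, 0.0, 180.0]
force: [-0.0, -0.2, -1.7]
opening: 0.0358
grasp_force: 29.5
```

Run:
```python
from h import *
import pickle
print(get_obs()['joints'].round(0),get_obs()['ee_pos'])
c=cam('wrist'); pickle.dump(c,open('w6.pkl','wb'))
cv2.imwrite('pics/w6.png',cv2.resize(c[0],(800,600),interpolation=cv2.INTER_CUBIC))
hsv=cv2.cvtColor(c[0],cv2.COLOR_BGR2HSV)
for n,lo,hi,z in [('yel',(18,150,100),(34,255,255),.158),('yel',(18,150,100),(34,255,255),.01),('red',(170,150,60),(180,255,255),.01)]:
    m=cv2.inRange(hsv,lo,hi); cs,_=cv2.findContours(m,0,1)
    for q in sorted(cs,key=cv2.contourArea)[-3:]:
        if len(q)>9: e=cv2.fitEllipse(cv2.convexHull(q)); print(n,z,np.round(np.array(e[0])/.7,1),np.round(e[1],1),onz(c,e[0],z).round(4))
```

```text
[-52.  -6.  50. 119.   5.  65.  85.] [ 0.43316661 -0.06342514  0.27448315]
yel 0.158 [179.8 274.9] [83.8 93.1] [ 0.4158 -0.1923  0.158 ]
yel 0.158 [178.9 275.6] [71.  80.8] [ 0.4162 -0.1929  0.158 ]
yel 0.158 [ 62.3 321.6] [46.2 54.6] [ 0.4427 -0.2609  0.158 ]
yel 0.01 [179.8 274.9] [83.8 93.1] [ 0.4416 -0.2608  0.01  ]
yel 0.01 [178.9 275.6] [71.  80.8] [ 0.4422 -0.2617  0.01  ]
yel 0.01 [ 62.3 321.6] [46.2 54.6] [ 0.483 -0.366  0.01 ]
red 0.01 [439.3 359.3] [4.8 5.9] [ 0.5181 -0.0372  0.01  ]
red 0.01 [410.5 398.6] [67.5 73.2] [ 0.556 -0.063  0.01 ]
```

View pics/w6.png

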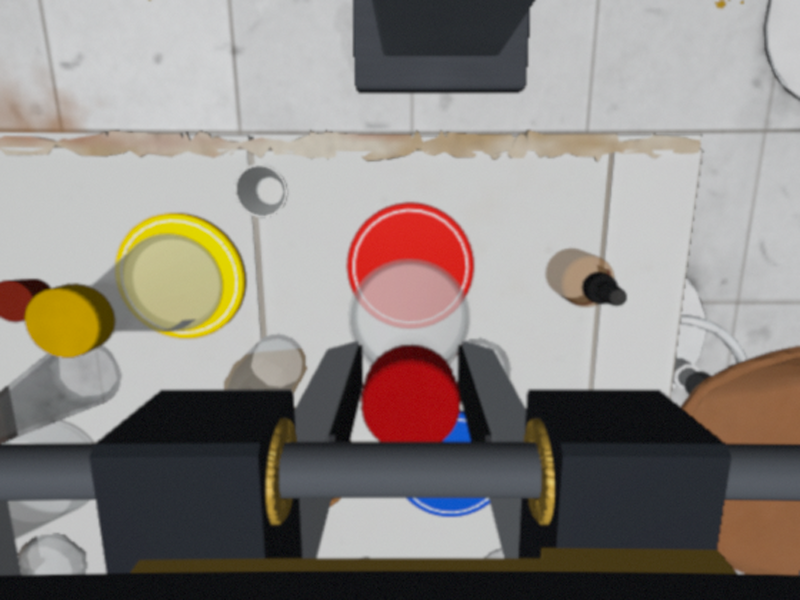

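arm_command:
  series:
    - [10,[-0.0005,0,0.025],[0,0,0]]
    - [10,[0,0,0.035],[0,0,0]]
    - [10,[0,0,0.035],[0,0,0]]
    - [10,[0,0,0.035],[0,0,0]]
    - [10,[0,0,0.02],[0,0,0]]
    - [10,[0,0,0.01],[0,0,0]]
    - [10,[0,0,0.004],[0,0,0]]
    - [10,[0,0,0.002],[0,0,0]]
    - [10,[0,0,0],[0,0,0]]
    - [10,[0,0,0],[0,0,0]]

```text
time: 27.5
ee_pos: [0.4343, -0.0634, 0.1094]
tcp_rot: [180.0, 0.1, 180.0]
force: [0.4, 0.9, -0.9]
opening: 0.0361
grasp_force: 29.5
```

arm_command:
  series:
    - [10,[0,0,0.001],[0,0,0]]
    - [10,[0,0,0],[0,0,0]]
    - [10,[0,0,0.001],[0,0,0]]
    - [10,[0,0,0],[0,0,0]]
    - [10,[0,0,0.0005],[0,0,0]]
    - [10,[0,0,0],[0,0,0]]
    - [10,[0,0,0.0005],[0,0,0]]
    - [10,[0,0,0],[0,0,0]]
    - [10,[0,0,0],[0,0,0]]
    - [10,[0,0,0],[0,0,0]]

```text
time: 28.5
ee_pos: [0.4337, -0.0636, 0.1057]
tcp_rot: [-180.0, -0.0, 180.0]
force: [0.5, -0.0, -1.3]
opening: 0.0358
grasp_force: 29.5
```

arm_command:
  series:
    - [10,[0,0,0.0005],[0,0,0]]
    - [10,[0,0,0],[0,0,0]]
    - [10,[0,0,0.0005],[0,0,0]]
    - [10,[0,0,0],[0,0,0]]
    - [10,[0,0,0.0003],[0,0,0]]
    - [10,[0,0,0],[0,0,0]]
    - [10,[0,0,0],[0,0,0]]
    - [10,[0,0,0],[0,0,0]]
    - [10,[0,0,0],[0,0,0]]
    - [10,[0,0,0],[0,0,0]]

```text
time: 29.5
ee_pos: [0.4338, -0.0636, 0.1044]
tcp_rot: [-180.0, 0.0, 180.0]
force: [0.5, -0.3, 4.4]
opening: 0.0363
grasp_force: 29.9
```

arm_command:
  series:
    - [50,[0,0,0],[0,0,0]]
    - [65,[0,0,0],[0,0,0]]
    - [85,[0,0,0],[0,0,0]]
    - [100,[0,0,0],[0,0,0]]
    - [100,[0,0,0],[0,0,0]]
    - [100,[0,0,-0.01],[0,0,0]]
    - [100,[0,0,-0.03],[0,0,0]]
    - [100,[0,0,-0.05],[0,0,0]]
    - [100,[0,0,-0.05],[0,0,0]]
    - [100,[0,0,-0.05],[0,0,0]]

```text
time: 30.5
ee_pos: [0.4333, -0.0646, 0.2944]
tcp_rot: [-180.0, -0.0, 179.9]
force: [1.0, 1.7, -0.9]
opening: 0.0936
grasp_force: 0.0
```

arm_command:
  series:
    - [100,[-0.02,-0.01,-0.03],[0,0,0]]
    - [100,[-0.03,-0.017,0],[0,0,0]]
    - [100,[-0.035,-0.02,0],[0,0,0]]
    - [100,[-0.035,-0.02,0],[0,0,0]]
    - [100,[-0.035,-0.02,0],[0,0,0]]
    - [100,[-0.0335,-0.019,0],[0,0,0]]
    - [100,[0,0,0],[0,0,0]]
    - [100,[0,0,0],[0,0,0]]
    - [100,[0,0,0],[0,0,0]]
    - [100,[0,0,0],[0,0,0]]

```text
time: 31.5
ee_pos: [0.5991, -0.1553, 0.3232]
tcp_rot: [179.8, -0.3, 179.9]
force: [0.6, 0.8, -0.3]
opening: 0.0937
grasp_force: 0.0
```

Run:
```python
from h import *
import pickle
print(get_obs()['joints'].round(0),get_obs()['ee_pos'])
c=cam('wrist'); pickle.dump(c,open('w7.pkl','wb'))
hsv=cv2.cvtColor(c[0],cv2.COLOR_BGR2HSV)
for n,lo,hi,z in [('blue',(100,150,60),(120,255,255),.01),('blue',(100,150,60),(120,255,255),.154)]:
    m=cv2.inRange(hsv,lo,hi); cs,_=cv2.findContours(m,0,1)
    for q in sorted(cs,key=cv2.contourArea)[-3:]:
        if len(q)>9: e=cv2.fitEllipse(cv2.convexHull(q)); print(n,z,np.round(np.array(e[0])/.7,1),np.round(e[1],1),onz(c,e[0],z).round(4))
```

```text
[-36.  25.  62.  95. -23.  75. 120.] [ 0.59911882 -0.15525948  0.32319857]
blue 0.01 [388.  317.9] [33.5 36.2] [ 0.6567 -0.1759  0.01  ]
blue 0.01 [543.5 282.6] [75.2 79.8] [ 0.622  -0.0256  0.01  ]
blue 0.154 [388.  317.9] [33.5 36.2] [ 0.6195 -0.17    0.154 ]
blue 0.154 [543.5 282.6] [75.2 79.8] [ 0.5954 -0.0654  0.154 ]
```

arm_command:
  series:
    - [100,[-0.011,-0.0075,0],[0,0,0]]
    - [100,[-0.011,-0.0075,0],[0,0,0]]
    - [100,[0,0,0.02],[0,0,0]]
    - [100,[0,0,0.03],[0,0,0]]
    - [100,[0,0,0.03],[0,0,0]]
    - [100,[0,0,0.03],[0,0,0]]
    - [100,[0,0,0.03],[0,0,0]]
    - [100,[0,0,0.02],[0,0,0]]
    - [100,[0,0,0],[0,0,0]]
    - [100,[0,0,0],[0,0,0]]

```text
time: 32.55
ee_pos: [0.6208, -0.1704, 0.1633]
tcp_rot: [179.8, -0.3, 179.9]
force: [0.6, 0.2, 0.5]
opening: 0.094
grasp_force: 0.0
```

arm_command:
  series:
    - [100,[0,0,0.008],[0,0,0]]
    - [100,[0,0,0.0065],[0,0,0]]
    - [100,[0,0,0],[0,0,0]]
    - [20,[0,0,0],[0,0,0]]
    - [20,[0,0,0],[0,0,0]]
    - [20,[0,0,0],[0,0,0]]
    - [20,[0,0,0],[0,0,0]]
    - [20,[0,0,0],[0,0,0]]
    - [20,[0,0,0],[0,0,0]]
    - [20,[0,0,0],[0,0,0]]
  force: 35

```text
time: 33.55
ee_pos: [0.6205, -0.1708, 0.1478]
tcp_rot: [179.8, -0.4, 179.8]
force: [0.2, 0.2, -0.4]
opening: 0.0412
grasp_force: 0.0
```

arm_command:
  series:
    - [20,[0,0,0],[0,0,0]]
    - [20,[0,0,0],[0,0,0]]
    - [20,[0,0,-0.005],[0,0,0]]
    - [20,[0,0,-0.02],[0,0,0]]
    - [20,[0,0,-0.03],[0,0,0]]
    - [20,[0,0,-0.03],[0,0,0]]
    - [20,[0,0,-0.03],[0,0,0]]
    - [20,[0,0,-0.025],[0,0,0]]
    - [20,[0,0,0],[0,0,0]]
    - [20,[0,0,0],[0,0,0]]

```text
time: 34.55
ee_pos: [0.6212, -0.171, 0.2874]
tcp_rot: [179.8, -0.4, 179.8]
force: [-0.6, -0.1, -4.8]
opening: 0.0345
grasp_force: 35.0
```

Run:
```python
from h import *
o=get_obs();print(o['joints'].round(0),o['opening'],o['tcp_rot'])
```

```text
[-31.  29.  59.  94. -26.  73. 123.] 0.03447095254311524 [179.8138296   -0.35321706 179.82840338]
```

arm_command:
  series:
    - [20,[-0.001,0.01,0],[0,0,0]]
    - [20,[0,0.02,0],[0,0,0]]
    - [20,[0,0.025,0],[0,0,0]]
    - [20,[0,0.03,0],[0,0,0]]
    - [20,[0,0.025,0],[0,0,0]]
    - [20,[0,0.02,0],[0,0,0]]
    - [20,[0,0.0165,0],[0,0,0]]
    - [20,[0,0,0],[0,0,0]]
    - [20,[0,0,0],[0,0,0]]
    - [20,[0,0,0],[0,0,0]]

```text
time: 35.55
ee_pos: [0.6226, -0.0256, 0.288]
tcp_rot: [179.9, -0.4, 179.8]
force: [0.5, 0.2, -4.0]
opening: 0.034
grasp_force: 35.0
```

Run:
```python
from h import *
import pickle
print(get_obs()['joints'].round(0),get_obs()['ee_pos'])
c=cam('wrist')
cv2.imwrite('pics/w8.png',cv2.resize(c[0],(800,600),interpolation=cv2.INTER_CUBIC))
for z,r,p in [(.01,.055,(.6225,-.0245)),(.149,.030,(.6225,-.0245)),(.293,.0175,(.6225,-.0245)),(.01,.055,(.4335,-.0635)),(.01,.031,(.4335,-.0635))]:
    a=np.linspace(0,2*np.pi,5)[:-1]; print(z,(proj(c,[[p[0]+r*np.cos(t),p[1]+r*np.sin(t),z] for t in a])/.7).round(0).tolist())
```

```text
[-47.  27.  61.  97. -25.  72. 110.] [ 0.62257404 -0.02564059  0.2880451 ]
0.01 [[411.0, 325.0], [473.0, 265.0], [411.0, 202.0], [349.0, 265.0]]
0.149 [[412.0, 345.0], [461.0, 298.0], [412.0, 249.0], [363.0, 298.0]]
0.293 [[415.0, 437.0], [468.0, 389.0], [415.0, 339.0], [362.0, 389.0]]
0.01 [[363.0, 103.0], [430.0, 29.0], [359.0, -51.0], [292.0, 29.0]]
0.01 [[362.0, 72.0], [400.0, 29.0], [360.0, -15.0], [322.0, 29.0]]
```

View pics/w8.png

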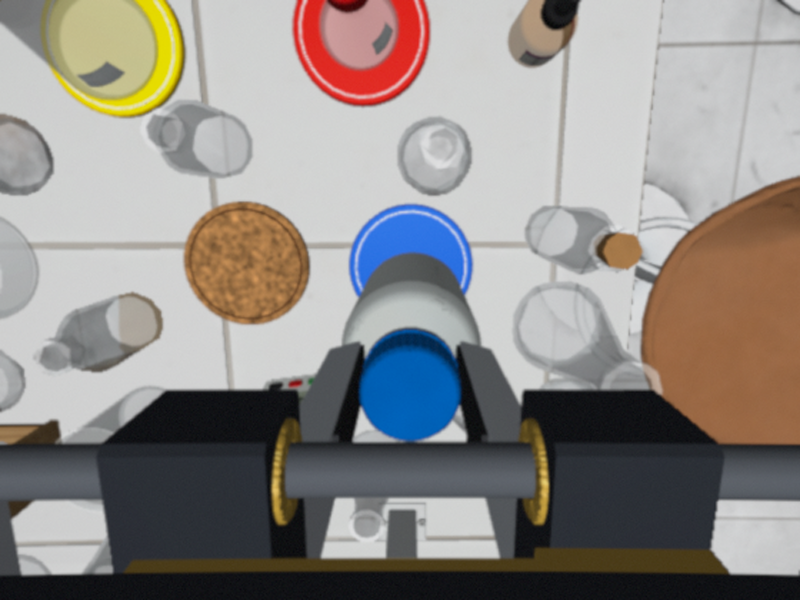

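arm_command:
  series:
    - [20,[0,0.0015,0.02],[0,0,0]]
    - [20,[0,0,0.03],[0,0,0]]
    - [20,[0,0,0.03],[0,0,0]]
    - [20,[0,0,0.03],[0,0,0]]
    - [20,[0,0,0.015],[0,0,0]]
    - [20,[0,0,0.006],[0,0,0]]
    - [20,[0,0,0.003],[0,0,0]]
    - [20,[0,0,0.002],[0,0,0]]
    - [20,[0,0,0],[0,0,0]]
    - [20,[0,0,0],[0,0,0]]

```text
time: 36.6
ee_pos: [0.6224, -0.0228, 0.1529]
tcp_rot: [179.8, -0.3, 179.8]
force: [0.1, -0.7, -4.2]
opening: 0.0342
grasp_force: 35.0
```

arm_command:
  series:
    - [20,[0,0,0.001],[0,0,0]]
    - [20,[0,0,0],[0,0,0]]
    - [20,[0,0,0.001],[0,0,0]]
    - [20,[0,0,0],[0,0,0]]
    - [20,[0,0,0.0005],[0,0,0]]
    - [20,[0,0,0],[0,0,0]]
    - [20,[0,0,0.0005],[0,0,0]]
    - [20,[0,0,0],[0,0,0]]
    - [20,[0,0,0],[0,0,0]]
    - [20,[0,0,0],[0,0,0]]

```text
time: 37.6
ee_pos: [0.622, -0.0228, 0.1492]
tcp_rot: [179.8, -0.4, 179.8]
force: [-0.1, 0.2, -4.5]
opening: 0.0343
grasp_force: 35.0
```

arm_command:
  series:
    - [20,[0,-0.001,0],[0,0,0]]
    - [20,[0,0,0.0005],[0,0,0]]
    - [20,[0,0,0],[0,0,0]]
    - [20,[0,0,0.0005],[0,0,0]]
    - [20,[0,0,0],[0,0,0]]
    - [20,[0,0,0.0005],[0,0,0]]
    - [20,[0,0,0],[0,0,0]]
    - [20,[0,0,0],[0,0,0]]
    - [20,[0,0,0],[0,0,0]]
    - [20,[0,0,0],[0,0,0]]

```text
time: 38.6
ee_pos: [0.622, -0.0238, 0.1478]
tcp_rot: [179.8, -0.3, 179.8]
force: [0.1, 0.8, -2.0]
opening: 0.0344
grasp_force: 35.0
```

arm_command:
  series:
    - [20,[0,0,0.0003],[0,0,0]]
    - [20,[0,0,0],[0,0,0]]
    - [20,[0,0,0],[0,0,0]]
    - [20,[0,0,0],[0,0,0]]
    - [20,[0,0,0],[0,0,0]]
    - [20,[0,0,0],[0,0,0]]
    - [20,[0,0,0],[0,0,0]]
    - [20,[0,0,0],[0,0,0]]
    - [20,[0,0,0],[0,0,0]]
    - [20,[0,0,0],[0,0,0]]

```text
time: 39.6
ee_pos: [0.6222, -0.0238, 0.1477]
tcp_rot: [179.8, -0.3, 179.8]
force: [-0.4, 0.8, 6.0]
opening: 0.0344
grasp_force: 35.0
```

arm_command:
  series:
    - [45,[0,0,0],[0,0,0]]
    - [60,[0,0,0],[0,0,0]]
    - [80,[0,0,0],[0,0,0]]
    - [100,[0,0,0],[0,0,0]]
    - [100,[0,0,0],[0,0,0]]
    - [100,[0,0,0],[0,0,0]]
    - [100,[0,0,-0.01],[0,0,0]]
    - [100,[0,0,-0.03],[0,0,0]]
    - [100,[0,0,-0.05],[0,0,0]]
    - [100,[0,0,-0.05],[0,0,0]]

```text
time: 40.6
ee_pos: [0.6223, -0.0246, 0.2895]
tcp_rot: [179.9, -0.4, 179.8]
force: [1.6, 0.4, 0.3]
opening: 0.0934
grasp_force: 0.0
```

arm_command:
  series:
    - [100,[0,0,-0.03],[0,0,0]]
    - [100,[0,0,-0.02],[0,0,0]]
    - [100,[0,0,0],[0,0,0]]
    - [100,[0,0,0],[0,0,0]]
    - [100,[0,0,0],[0,0,0]]
    - [100,[0,0,0],[0,0,0]]
    - [100,[0,0,0],[0,0,0]]
    - [100,[0,0,0],[0,0,0]]
    - [100,[0,0,0],[0,0,0]]
    - [100,[0,0,0],[0,0,0]]

```text
time: 41.6
ee_pos: [0.6231, -0.0244, 0.3373]
tcp_rot: [179.8, -0.4, 179.8]
force: [0.2, -0.2, 0.6]
opening: 0.0936
grasp_force: 0.0
```

Run:
```python
from h import *
c=cam('side')
cv2.imwrite('pics/end.png',cv2.resize(c[0][120:330,150:430],(800,600),interpolation=cv2.INTER_CUBIC))
print(get_obs()['joints'].round(0))
```

```text
[-48.  25.  63.  93. -23.  77. 108.]
```

View pics/end.png

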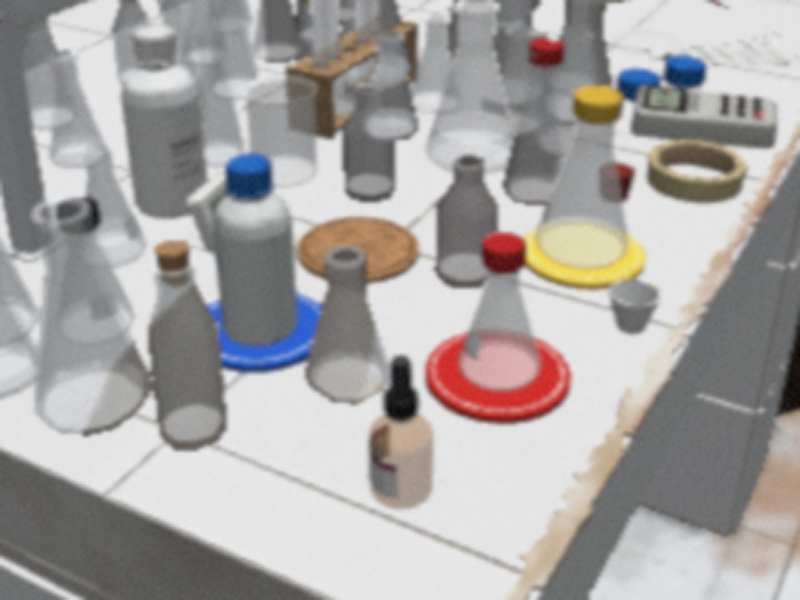

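The picture shows all three vessels upright on the stands of their own colour: the bottle on blue at (257,335), the red flask on red at (498,370) and the yellow flask on yellow at (585,250). The cork stand at (358,248) is empty, and the dropper bottle, timer and crucible are still in place.

```bash
python3 -c "from station import sign_off; print(sign_off())"
```

```text
the job is handed in; nothing more can be done
None
```

Job handed in: both flasks and the bottle stand upright and centred on the stands of their own cap colour, the cork stand is empty, and the dropper bottle, timer and crucible were left alone (about 42 s of the 112 s used).

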